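# Pack the control-lab exercise kit

### The job

Pack the exercise kit: put the small relay, the pilot lamp, the terminal strip and the panel meter into the tray, each standing flat and upright on the floor of the pocket shaped for it, setting them down rather than dropping them. The large relay and the mushroom-head button look similar but do not belong to this kit: leave them where they are.

Things in the scene. Friction and masses are not known exactly. Their poses are not given: they have to be found in the camera images.
- relay_center (a point): Point at its centre, half-way up; its x, y and z axes are those of the part, z up. Small plug-in relay, loose, standing on its black base, with a pale translucent cover and a black stripe across the top along x: 28 (x) by 22 (y) by 42 mm high. To go into the tray.
- lamp_center (a point): Point at its centre, half-way up; its x, y and z axes are those of the part, z up. Pilot lamp, loose, standing on its flat back, 46 mm high: black body 28 mm in diameter up to 28 mm, bright metal ring 32 mm in diameter from 28 to 36 mm, then a small white dome 24 mm in diameter. To go into the tray.
- strip_center (a point): Point at its centre, half-way up; its x, y and z axes are those of the part, z up. Black screw terminal strip, six ways, loose, lying screws up: 80 (x) by 26 (y) by 30 mm high. To go into the tray.
- meter_center (a point): Point at its centre, half-way up; its x, y and z axes are those of the part, z up. Square panel meter with a white dial, loose, lying face up: black housing 46 by 46 mm, with a rim 48 by 48 mm at the top 8 mm; 34 mm high. To go into the tray.
- big_relay_center (a point): Point at its centre, half-way up; its x, y and z axes are those of the part, z up. LOOK-ALIKE, stays where it is: large relay, same make-up as the small one but 40 by 40 by 50 mm high, loose.
- mushroom_center (a point): Point at its centre, half-way up; its x, y and z axes are those of the part, z up. LOOK-ALIKE, stays where it is: mushroom-head push button, same body and metal ring as the lamp but a broad white head 44 mm in diameter; 50 mm high, loose.
- pocket_relay: Fixed light-grey insert plate, 112 (x) by 81 (y) by 9 mm, in the dark green tray; origin at the centre of its underside, 4 mm above the table. Its flat, black-lined pocket floor lies 3 mm above the origin and its top face 9 mm above it (pocket 6 mm deep), pocket centred on the origin. Small rectangular pocket 44 (x) by 38 (y) mm, for the small relay.
- pocket_lamp: Fixed light-grey insert plate, 112 (x) by 81 (y) by 9 mm, in the dark green tray; origin at the centre of its underside, 4 mm above the table. Its flat, black-lined pocket floor lies 3 mm above the origin and its top face 9 mm above it (pocket 6 mm deep), pocket centred on the origin. Round pocket 48 mm in diameter, for the pilot lamp.
- pocket_strip: Fixed light-grey insert plate, 112 (x) by 81 (y) by 9 mm, in the dark green tray; origin at the centre of its underside, 4 mm above the table. Its flat, black-lined pocket floor lies 3 mm above the origin and its top face 9 mm above it (pocket 6 mm deep), pocket centred on the origin. Long narrow pocket 96 (x) by 42 (y) mm, for the terminal strip, which only fits lengthwise.
- pocket_meter: Fixed light-grey insert plate, 112 (x) by 81 (y) by 9 mm, in the dark green tray; origin at the centre of its underside, 4 mm above the table. Its flat, black-lined pocket floor lies 3 mm above the origin and its top face 9 mm above it (pocket 6 mm deep), pocket centred on the origin. Large square pocket 62 by 62 mm, for the panel meter.

How it is judged:
By the outcome, as a careful person would: the job done as asked, in the order asked, and still so for the second after the job is handed in, with the robot touching nothing.
It also fails if it takes over 99 s, if anything falls off the work surface, if the arm or the gripper's body presses on something with over 40 N, if the wrist force passes 120 N, or if a joint passes its speed limit or range.

### The arm

A 6-joint arm with a two-finger parallel gripper is mounted at the origin on the work surface. World frame = base frame: x ahead of the robot, y to its left, z up, the work surface at z = 0. Lengths are in m, angles in degrees, forces in N, time in s.
With the tool pointing down it reaches from about 0.25 to 0.725 m from the base axis. Payload 9.7 kg.
Tool frame: the origin (TCP) lies at the very end of the fingers, on their centre line; the grasp point (between the pads) lies tcp_to_grasp behind it (tcp_to_grasp is the distance from the TCP to the grasp point, in m); z points along the fingers, y is the direction in which the jaws open and shut (so a half turn about z gives the same grasp; the last joint's range is limited). The gripper opens to 85 mm and grips with 20 to 120 N. Pads are 22 mm wide; open, the fingers measure 114 mm over their backs; the gripper's body (76 mm by 85 mm) begins 54 mm behind the grasp point. The pads swing forward as they close: fully open they stand 13 mm farther back than shut.
Start: joints at [76.604, 4.979, 10.078, 95.1, 0, 90], TCP at [0.127, 0.535, 0.231] pointing down, gripper open.
Joint ranges: [-179.16, 179.16], [-48.56, 103.87], [-65.8, 70.77], [-126.05, 130.52], [-82.76, 87.17], [-180, 180]. Speed limits (degrees/s): [127.2, 127.2, 147.25, 180, 180, 180].

### API

Orientations are given as [roll, pitch, yaw] about the fixed x, y, z axes, in that order (R = Rz(yaw) Ry(pitch) Rx(roll)).
In Python, from workcell import * gives the robot as it stands. The module is installed in compiled form; this text tells all that it offers.
- The arm moves only by the shell command python3 -m pendant 'ROWS' [FORCE]. ROWS is JSON, a list of rows, each a list of 3 entries, a list of its own where there are three numbers: the opening in per cent of the stroke, from 0 (shut) to 100 (fully open), then the shift along the world's x, y, z in mm, then the turn, a rotation vector about the world's x, y, z in degrees. A call has 1 to 20 rows; each row is the pose to reach, as a shift and turn from the pose measured when the call began; what a row does not reach only later rows make up. A row lasts 1/8 s, in which the tool goes at most 62.5 mm and 10.7 degrees, less where a joint would pass 70% of its speed; a pose out of reach is approached as far as the arm can. A call with a gripper value outside its range is refused whole. The fingers move at their own pace and stop on an object; FORCE is the grip in N (left out, the last holds). Time passes only in rows, so rows that repeat a pose let the fingers close. It gives the time, the measured TCP pose, the force and the opening at its end, in the units of the state.
- get_obs(): the state, without advancing time (a new reading comes with each control period).
- camera(name): name is "side" or "top"; returns a dict with "img" (384x512x3 uint8, red, green, blue), "fx", "fy", "cx", "cy" (pixels), "cam_to_world" (4x4, takes a point from camera to world coordinates). Camera axes: x right, y down, z forward; pixel columns grow to the right and rows downward; lengths in m; the calibration is good to about 2 mm. A picture is of the moment at which its call begins. There is no depth.
- job_done(): hands the job in, once; it reports no verdict.
Trained networks look in a picture, given as the dict that the camera call returned (one of the last four; its "shot" number tells which), for a name from the list of things; names that differ only in an ending like _2 or _b are one class to them, and where a whole thing is asked for, a point or a joint stands for the part that bears it (a point fixed in the world has none). Each returns a list of dicts, best first, with "confidence" (0 to 1); they miss things now and then, are a little off and sometimes report something else, mostly with a low value. They report only what shows in the picture. A call takes as long as a camera call.
- regions_of(picture, label): "region" (384x512 bool, what is visible of it).
- pinpoint(picture, label): "position" ([x, y, z] in m, in world coordinates, good to about 4 mm: a listed point, or the origin of a listed thing).
The state is a dict: "time": time; "q": joint angles; "qd": joint speeds; "joint_efforts": joint torques, N m; "ee_pos": TCP position; "tcp_rot": TCP orientation; "wrist_force": force on the tool from outside, world axes, zero at the start; "torque": the same for the moment, N m; "opening": finger opening in m.
Only numpy, scipy, OpenCV 4.12 (cv2) and the standard library are available. Lean on these libraries where they do the work, as an engineer would, in place of code of your own. Each camera call takes 0.05 s, during which the arm holds its last target. There are 200 camera calls.

## Working session

There is one attempt and no reset: what is moved stays moved. The work goes in short steps, Python scripts to look and compute and a shell command to move; the robot and the scene stay as the last step left them, time stands still between calls to the robot, and variables do not carry over. Pictures are saved under pics/ and viewed, about 12 in all and at most 16, crops included, and the job is handed in when it is done.

```bash
mkdir -p pics; cat > h.py <<'E'
from workcell import *
import numpy as np, cv2
def save(p,name,crop=None,k=1):
    im=p["img"][...,::-1]
    if crop: im=im[crop[1]:crop[3],crop[0]:crop[2]]
    cv2.imwrite(f"pics/{name}.png",cv2.resize(im,None,fx=k,fy=k,interpolation=cv2.INTER_CUBIC))
def proj(p,X):
    M=np.linalg.inv(p["cam_to_world"]);c=M[:3,:3]@np.array(X)+M[:3,3]
    return np.array([p["fx"]*c[0]/c[2]+p["cx"],p["fy"]*c[1]/c[2]+p["cy"]])
def onz(p,uv,z):
    M=p["cam_to_world"];d=M[:3,:3]@np.array([(uv[0]-p["cx"])/p["fx"],(uv[1]-p["cy"])/p["fy"],1]);o=M[:3,3]
    return o+d*(z-o[2])/d[2]
E
python3 - <<'E'
from h import *
np.set_printoptions(precision=4,suppress=True)
print(get_obs())
try: print(tcp_to_grasp)
except Exception as e: print(e)
t=camera("top");s=camera("side")
a=np.hstack([t["img"]]);save(t,"top0",k=1.5);save(s,"side0",k=1.5)
print(t["cam_to_world"],s["cam_to_world"],t["fx"])
for n in "relay_center lamp_center strip_center meter_center big_relay_center mushroom_center pocket_relay pocket_lamp pocket_strip pocket_meter".split():
    for p,nm in((t,"t"),(s,"s")):
        print(n,nm,[(np.round(d["position"],4),round(d["confidence"],2)) for d in pinpoint(p,n)[:3]])
E
```

```text
{'time': 0.0, 'q': array([76.6046,  5.0103, 10.0359, 95.0984,  0.0006, 90.0007]), 'qd': array([-0.0009,  0.031 , -0.101 ,  0.0205, -0.0928, -0.0605]), 'joint_efforts': array([  0.0005, -52.0393,  46.48  ,   0.0165,   0.0001,  -0.    ]), 'ee_pos': array([0.1274, 0.5348, 0.2306]), 'tcp_rot': array([-179.9272,   -0.0006,  166.604 ]), 'wrist_force': array([-0.3283,  0.5001,  0.1823]), 'torque': array([ 0.0598, -0.0196, -0.0052]), 'opening': 0.08533724779140071}
0.0187
[[-0.0003 -0.9839  0.1787  0.4169]
 [-1.      0.0003  0.0003 -0.0178]
 [-0.0003 -0.1787 -0.9839  0.867 ]
 [ 0.      0.      0.      1.    ]] [[-0.9231 -0.2994  0.2413  0.3288]
 [-0.3843  0.6992 -0.6029  0.5033]
 [ 0.0118 -0.6492 -0.7605  0.7092]
 [ 0.      0.      0.      1.    ]] 391.36568026869907
relay_center t [(array([ 0.4309, -0.0497,  0.017 ]), 0.47), (array([0.4936, 0.3129, 0.0146]), 0.25)]
relay_center s []
lamp_center t [(array([0.4965, 0.0717, 0.0243]), 0.71)]
lamp_center s [(array([0.4979, 0.0673, 0.0267]), 0.61)]
strip_center t [(array([0.4926, 0.3115, 0.0141]), 0.7)]
strip_center s [(array([0.4935, 0.3144, 0.0
[... 196 characters left out ...]
 [(array([ 0.4293, -0.3158,  0.0242]), 0.64)]
big_relay_center s [(array([ 0.4262, -0.3117,  0.0239]), 0.61)]
mushroom_center t [(array([0.4271, 0.201 , 0.024 ]), 0.82)]
mushroom_center s [(array([0.4273, 0.1981, 0.0258]), 0.76)]
pocket_relay t [(array([ 0.66  , -0.1748,  0.0068]), 0.77)]
pocket_relay s [(array([ 0.6577, -0.1753,  0.0036]), 0.67)]
pocket_lamp t [(array([ 0.6591, -0.009 ,  0.0065]), 0.88)]
pocket_lamp s [(array([ 0.6597, -0.0033,  0.0083]), 0.9)]
pocket_strip t [(array([0.6562, 0.0808, 0.0051]), 0.96)]
pocket_strip s [(array([0.6575, 0.0803, 0.0023]), 0.75)]
pocket_meter t [(array([ 0.6563, -0.0911,  0.004 ]), 0.77)]
pocket_meter s [(array([ 0.6567, -0.0893,  0.0038]), 0.83)]
```

View pics/top0.png

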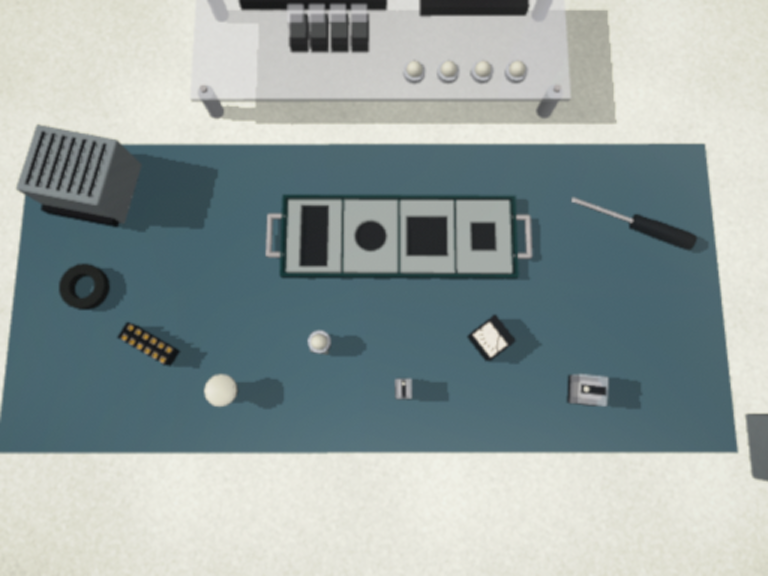

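View pics/side0.png

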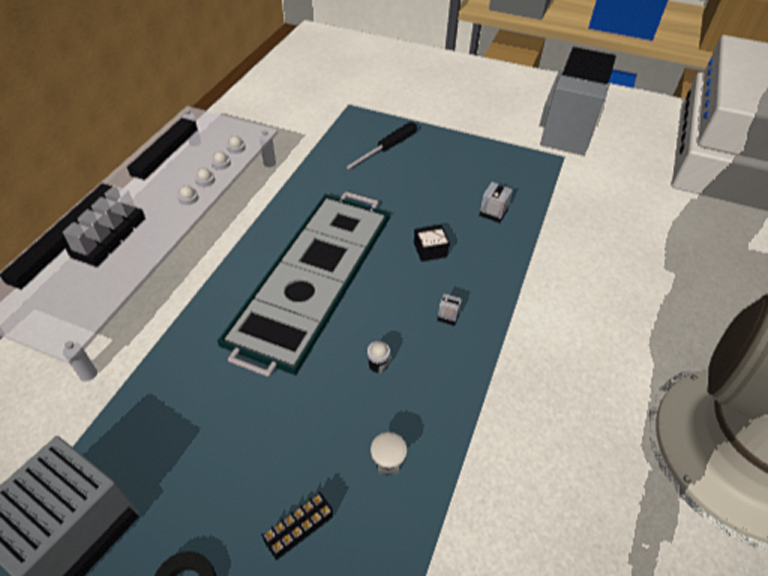

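Both views show the kit parts and look-alikes apart from one another. The tray is aligned with the world axes, with the pockets from left to right strip, lamp, meter, relay (top view, y≈235). Next I measure positions and yaws.

```bash
cat >> h.py <<'E'
H=dict(relay=.042,lamp=.046,strip=.030,meter=.034)
def box(p,xy,half,h0,h1):
    return None
E
python3 - <<'E'
from h import *
from scipy.optimize import least_squares
from scipy.spatial import ConvexHull
np.set_printoptions(precision=4,suppress=True)
t=camera("top");s=camera("side")
D=dict(relay=(.028,.022,.042),strip=(.08,.026,.03),meter=(.048,.048,.034),lamp=(.028,.028,.046))
def silh(p,n,v):
    a=D[n];x,y,th=v
    if n=="lamp":
        A=np.linspace(0,2*np.pi,24,endpoint=False)
        pts=[(r*np.cos(q),r*np.sin(q),z) for r,z in((.014,0),(.016,.028),(.016,.036),(.012,.037),(.008,.043),(.003,.046)) for q in A]
    else: pts=[(i*a[0]/2,j*a[1]/2,z) for i in(-1,1) for j in(-1,1) for z in(0,a[2])]
    c,s_=np.cos(th),np.sin(th)
    uv=np.array([proj(p,(x+c*X-s_*Y,y+s_*X+c*Y,Z)) for X,Y,Z in pts])
    return cv2.convexHull(uv.astype(np.float32))
def mask(p,n,v,k=4):
    m=np.zeros((384*k,512*k),np.uint8);cv2.fillConvexPoly(m,np.round(silh(p,n,v)*k+k/2).astype(np.int32),1)
    return cv2.resize(m.astype(np.float32),(512,384),interpolation=cv2.INTER_AREA)
from scipy.optimize import minimize
g=dict(relay=(.431,-.05),lamp=(.497,.069),strip=(.493,.313),meter=(.504,-.181))
for n in D:
    for nm,P in(("top",[t]),("side",[s])):
        R=[]
        for p in P:
            r=[d for d in regions_of(p,n+"_center")]
            r=[d for d in r if np.linalg.norm(np.argwhere(d["region"]).mean(0)[::-1]-proj(p,(*g[n],D[n][2]/2)))<12]
            R.append(r[0]["region"].astype(np.float32) if r else None)
        if R[0] is None: print(n,nm,"none");continue
        best=None
        for th in ([0] if n=="lamp" else np.radians(np.arange(-80,91,20))):
            f=lambda v:sum(np.abs(mask(p,n,v)-r).sum() for p,r in zip(P,R))
            o=minimize(f,(*g[n],th),method="Nelder-Mead",options=dict(initial_simplex=np.array([(*g[n],th),(g[n][0]+.006,g[n][1],th),(g[n][0],g[n][1]+.006,th),(*g[n],th+.15)]),maxfev=90))
            if best is None or o.fun<best.fun: best=o
        print(n,nm,best.x[:2],"yaw",np.degrees(best.x[2]).round(1),"resid",best.fun.round(1),"area",sum(r.sum() for r in R))
im=t["img"]
cr=[cv2.resize(t["img"][int(v-24):int(v+24),int(u-32):int(u+32)],(384,288),interpolation=cv2.INTER_CUBIC) for n in D for u,v in [proj(t,(*g[n],.02))]]
cv2.imwrite("pics/crops.png",np.vstack([np.hstack(cr[:2]),np.hstack(cr[2:])])[...,::-1])
E
```

```text
relay top [ 0.4307 -0.0513] yaw 0.7 resid 10.8 area 146.0
relay side [ 0.4281 -0.0501] yaw 5.1 resid 25.2 area 245.0
strip top [0.4939 0.3163] yaw 61.4 resid 36.2 area 536.0
strip side [0.4907 0.3188] yaw 61.4 resid 54.6 area 986.0
meter top [ 0.5016 -0.1784] yaw 37.2 resid 43.6 area 541.0
meter side [ 0.4991 -0.1778] yaw -64.1 resid 68.6 area 425.0
lamp top [0.4952 0.0672] yaw 0.3 resid 19.9 area 189.0
lamp side [0.4921 0.0688] yaw 11.4 resid 21.7 area 274.0
```

View pics/crops.png

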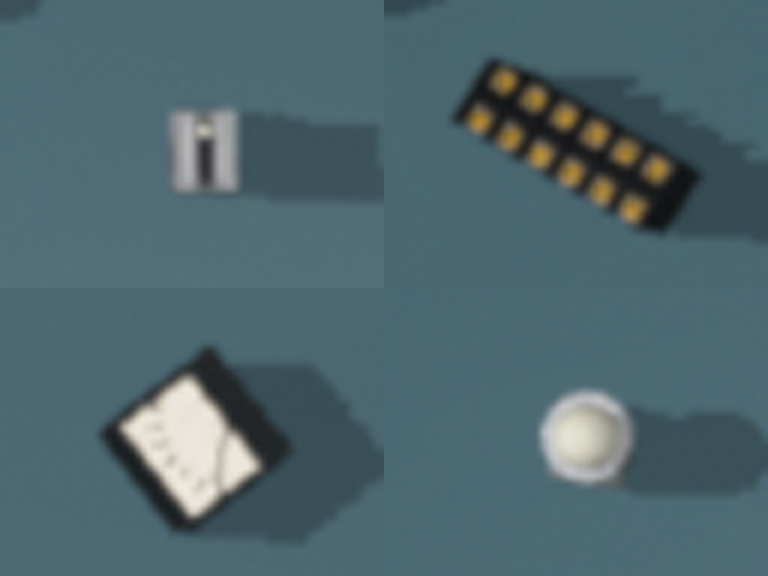

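The crops show the relay stripe along world x, the strip at about 61°, and the meter at about 37° (mod 90). I'll start with the relay: above it, jaws along y.

```bash
python3 -m pendant '[[70,[303,-585,-50],[0,0,13.4]],[70,[303,-585,-50],[0,0,13.4]],[70,[303,-585,-50],[0,0,13.4]],[70,[303,-585,-50],[0,0,13.4]],[70,[303,-585,-50],[0,0,13.4]],[70,[303,-585,-50],[0,0,13.4]],[70,[303,-585,-50],[0,0,13.4]],[70,[303,-585,-50],[0,0,13.4]],[70,[303,-585,-50],[0,0,13.4]],[70,[303,-585,-50],[0,0,13.4]],[70,[303,-585,-100],[0,0,13.4]],[70,[303,-585,-130],[0,0,13.4]],[70,[303,-585,-130],[0,0,13.4]],[70,[303,-585,-130],[0,0,13.4]]]' 60; python3 - <<'E'
from h import *
print(get_obs()["q"].round(1))
s=camera("side");t=camera("top");a=[cv2.resize(s["img"][130:280,200:400],(400,300)),cv2.resize(t["img"][150:300,170:370],(400,300))]
cv2.imwrite("pics/hov.png",np.hstack(a)[...,::-1])
E
```

```text
time: 3.35
ee_pos: [0.4309, -0.0497, 0.1028]
tcp_rot: [-180.0, 0.1, -180.0]
wrist_force: [0.2, -0.5, 0.4]
opening: 0.0599
[ -6.6 -11.7 -20.   81.6  -0.   -6.6]
```

View pics/hov.png

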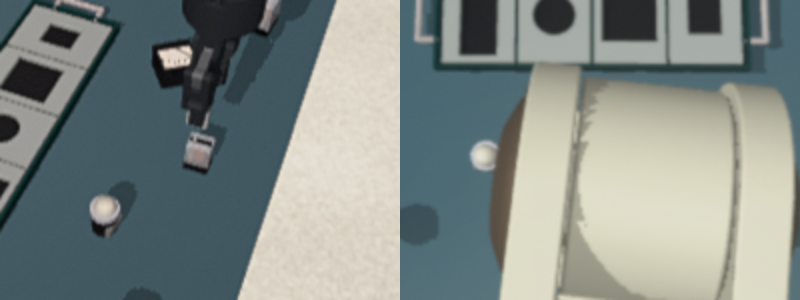

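The gripper is straight above the relay (side crop, pads at (197,118), relay at (199,150)). I go down, close and lift.

```bash
python3 -m pendant '[[70,[-1,-1,-40],[0,0,0]],[70,[-1,-1,-70],[0,0,0]],[70,[-1,-1,-91],[0,0,0]],[70,[-1,-1,-91],[0,0,0]],[0,[-1,-1,-91],[0,0,0]],[0,[-1,-1,-91],[0,0,0]],[0,[-1,-1,-91],[0,0,0]],[0,[-1,-1,-91],[0,0,0]],[0,[-1,-1,-91],[0,0,0]],[0,[-1,-1,-91],[0,0,0]],[0,[-1,-1,-75],[0,0,0]],[0,[-1,-1,-40],[0,0,0]],[0,[-1,-1,-10],[0,0,0]],[0,[-1,-1,-10],[0,0,0]]]' 50
```

```text
time: 5.2
ee_pos: [0.4317, -0.0508, 0.0964]
tcp_rot: [-179.9, 0.4, -179.9]
wrist_force: [0.1, 0.0, -1.3]
opening: 0.0218
```

```bash
python3 -m pendant '[[0,[60,-33,0],[0,0,0]],[0,[115,-64,0],[0,0,0]],[0,[170,-94,-5],[0,0,0]],[0,[210,-116,-20],[0,0,0]],[0,[226,-124,-40],[0,0,0]],[0,[226,-124,-50],[0,0,0]],[0,[226,-124,-50],[0,0,0]]]'; python3 - <<'E'
from h import *
np.set_printoptions(precision=4,suppress=True)
s=camera("side");t=camera("top");a=[cv2.resize(s["img"][100:220,180:340],(480,360))]
cv2.imwrite("pics/rel1.png",np.hstack(a)[...,::-1])
for p in (s,t):
    for n in ("relay_center","pocket_relay"): print(n,[(d["position"],round(d["confidence"],2)) for d in pinpoint(p,n)])
E
```

```text
time: 6.08
ee_pos: [0.6565, -0.1742, 0.0454]
tcp_rot: [-180.0, 0.3, -179.9]
wrist_force: [0.5, 0.1, -0.0]
opening: 0.021
relay_center [([0.6612, -0.1812, 0.0546], 0.53), ([0.5047, -0.1813, 0.0167], 0.37)]
pocket_relay [([0.6582, -0.1736, 0.0057], 0.58)]
relay_center []
pocket_relay [([0.66, -0.175, 0.0032], 0.66)]
```

View pics/rel1.png

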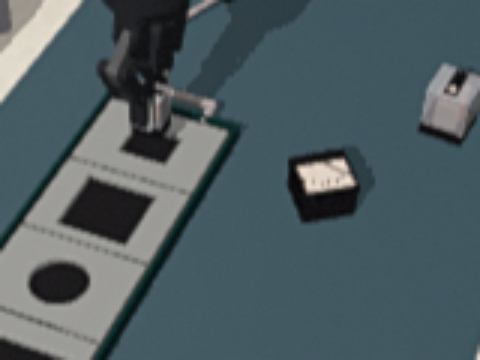

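The relay hangs over its pocket (crop: relay (150,115), pocket (150,148)). I lower it slowly.

```bash
python3 -m pendant '[[0,[2,-1,-10],[0,0,0]],[0,[2,-1,-18],[0,0,0]],[0,[2,-1,-23],[0,0,0]],[0,[2,-1,-25],[0,0,0]],[0,[2,-1,-26],[0,0,0]],[0,[2,-1,-26.5],[0,0,0]],[0,[2,-1,-26.5],[0,0,0]]]'
```

```text
time: 7.25
ee_pos: [0.66, -0.1757, 0.0215]
tcp_rot: [-179.9, 0.5, -179.9]
wrist_force: [1.0, 1.0, 0.0]
opening: 0.0212
```

```bash
python3 -m pendant '[[0,[0,0,-0.5],[0,0,0]],[0,[0,0,-1],[0,0,0]],[0,[0,0,-1],[0,0,0]]]'
```

```text
time: 7.62
ee_pos: [0.6601, -0.1757, 0.0208]
tcp_rot: [-179.9, 0.6, -179.9]
wrist_force: [-0.1, 0.3, 2.4]
opening: 0.0214
```

```bash
python3 -m pendant '[[0,[0,0,-1],[0,0,0]],[0,[0,0,-1.5],[0,0,0]],[0,[0,0,-1.5],[0,0,0]]]'
```

```text
time: 8.0
ee_pos: [0.6601, -0.1757, 0.0207]
tcp_rot: [-179.9, 0.6, -179.9]
wrist_force: [-4.2, 1.3, 9.3]
opening: 0.0212
```

```bash
python3 -m pendant '[[60,[0,0,0],[0,0,0]],[60,[0,0,0],[0,0,0]],[60,[0,0,0],[0,0,0]],[60,[0,0,20],[0,0,0]],[60,[0,0,60],[0,0,0]],[60,[0,0,90],[0,0,0]],[60,[-30,44,95],[0,0,0]],[60,[-60,90,95],[0,0,0]],[60,[-95,140,95],[0,0,0]],[60,[-130,190,95],[0,0,0]],[60,[-165,243,95],[0,0,0]],[60,[-165,243,75],[0,0,0]],[60,[-165,243,75],[0,0,0]]]'; python3 - <<'E'
from h import *
np.set_printoptions(precision=4,suppress=True)
s=camera("side");a=[cv2.resize(s["img"][100:280,180:420],(720,540))]
cv2.imwrite("pics/lamp1.png",np.hstack(a)[...,::-1])
for n in ("relay_center","lamp_center"): print(n,[(d["position"],round(d["confidence"],2)) for d in pinpoint(s,n)])
E
```

```text
time: 9.62
ee_pos: [0.4946, 0.0678, 0.0962]
tcp_rot: [-179.9, 0.6, -179.9]
wrist_force: [0.8, -0.6, 0.0]
opening: 0.0513
relay_center [([0.6606, -0.0039, 0.0048], 0.71), ([0.6586, -0.1758, 0.0027], 0.59), ([0.6594, -0.1778, 0.026], 0.58)]
lamp_center [([0.4933, 0.0649, 0.0216], 0.84)]
```

View pics/lamp1.png

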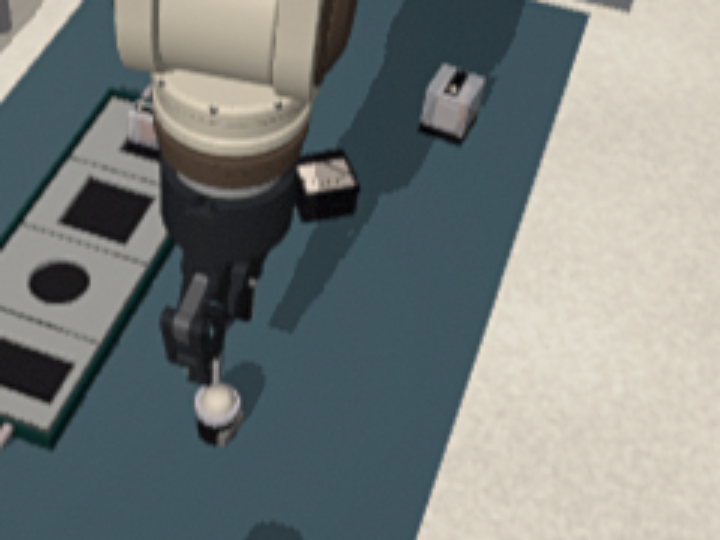

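The relay stands in its pocket (crop (143,125)). The lamp is right below the fingers ((217,410)). Next I grip the lamp on its ring.

```bash
python3 -m pendant '[[60,[-0.5,0,-35],[0,0,0]],[60,[-0.5,0,-65],[0,0,0]],[60,[-0.5,0,-83],[0,0,0]],[60,[-0.5,0,-83],[0,0,0]],[60,[-0.5,0,-83],[0,0,0]],[0,[-0.5,0,-83],[0,0,0]],[0,[-0.5,0,-83],[0,0,0]],[0,[-0.5,0,-83],[0,0,0]],[0,[-0.5,0,-83],[0,0,0]],[0,[-0.5,0,-83],[0,0,0]],[0,[-0.5,0,-83],[0,0,0]]]'
```

```text
time: 11.15
ee_pos: [0.4962, 0.067, 0.0154]
tcp_rot: [-179.9, 0.8, -180.0]
wrist_force: [0.2, -0.4, 6.3]
opening: 0.0293
```

```bash
python3 -m pendant '[[0,[0,0,0],[0,0,0]],[0,[0,0,5],[0,0,0]],[0,[0,0,20],[0,0,0]],[0,[0,0,50],[0,0,0]],[0,[0,0,70],[0,0,0]],[0,[0,0,70],[0,0,0]]]'; python3 - <<'E'
from h import *
s=camera("side");c=[cv2.resize(s["img"][180:270,200:320],(720,540),interpolation=cv2.INTER_CUBIC)]
cv2.imwrite("pics/lamp2.png",np.hstack(c)[...,::-1])
E
```

```text
time: 11.9
ee_pos: [0.4973, 0.0671, 0.0877]
tcp_rot: [-179.9, 1.0, -180.0]
wrist_force: [-0.0, 0.1, 0.3]
opening: 0.0301
```

View pics/lamp2.png

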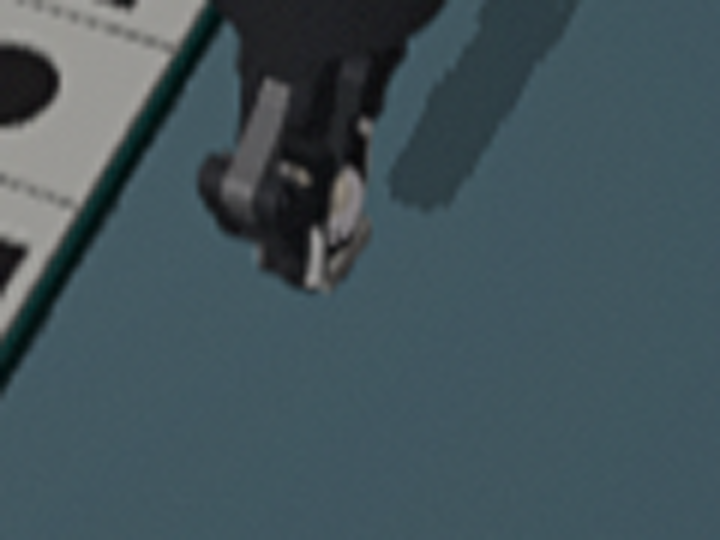

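The lamp is held between the pads (crop (335,250)) and clear of the table. I carry it over its pocket and lower it slowly.

```bash
python3 -m pendant '[[0,[45,-20,0],[0,0.2,0]],[0,[90,-40,0],[0,0.2,0]],[0,[135,-61,-10],[0,0.2,0]],[0,[161,-73,-30],[0,0.2,0]],[0,[161,-73,-45],[0,0.2,0]],[0,[161,-73,-55],[0,0.2,0]],[0,[161,-73,-58],[0,0.2,0]],[0,[161,-73,-58],[0,0.2,0]],[0,[161,-73,-58],[0,0.2,0]]]'; python3 - <<'E'
from h import *
s=camera("side");c=[cv2.resize(s["img"][140:260,140:300],(720,540),interpolation=cv2.INTER_CUBIC)]
cv2.imwrite("pics/lamp3.png",np.hstack(c)[...,::-1])
for n in ("lamp_center","pocket_lamp"): print(n,[(d["position"].round(4),round(d["confidence"],2)) for d in pinpoint(s,n)])
E
```

```text
time: 13.08
ee_pos: [0.6579, -0.0057, 0.0293]
tcp_rot: [-179.9, 0.8, -180.0]
wrist_force: [0.0, 0.1, -0.4]
opening: 0.0301Traceback (most recent call last):
  File "<stdin>", line 4, in <module>
AttributeError: 'list' object has no attribute 'round'. Did you mean: 'count'?
```

View pics/lamp3.png

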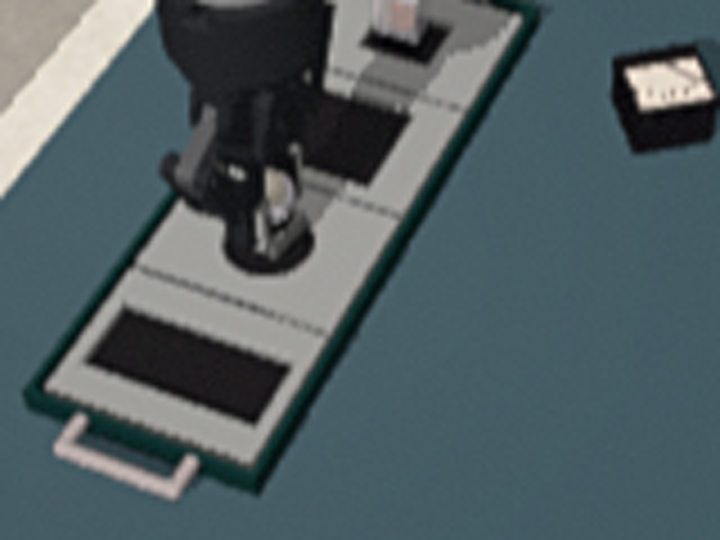

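The lamp is above the round pocket (crop (270,240)) with about 7 mm left to go down.

```bash
python3 -m pendant '[[0,[0,0,-3],[0,0,0]],[0,[0,0,-5],[0,0,0]],[0,[0,0,-6.5],[0,0,0]],[0,[0,0,-7.5],[0,0,0]],[0,[0,0,-7.5],[0,0,0]],[0,[0,0,-7.5],[0,0,0]]]'
```

```text
time: 13.92
ee_pos: [0.6581, -0.0059, 0.0224]
tcp_rot: [-179.9, 0.8, -180.0]
wrist_force: [-3.3, 0.5, 7.1]
opening: 0.0298
```

```bash
python3 -m pendant '[[60,[0,0,0],[0,0,0]],[60,[0,0,0],[0,0,0]],[60,[0,0,0],[0,0,0]],[60,[0,0,20],[0,0,0]],[60,[0,0,60],[0,0,0]],[60,[0,0,80],[0,0,0]],[60,[-20,45,80],[-0.43,0.72,61.4]],[60,[-45,90,80],[-0.43,0.72,61.4]],[60,[-75,145,80],[-0.43,0.72,61.4]],[60,[-105,205,80],[-0.43,0.72,61.4]],[60,[-135,264,80],[-0.43,0.72,61.4]],[60,[-166,323,80],[-0.43,0.72,61.4]],[60,[-166,323,75],[-0.43,0.72,61.4]],[60,[-166,323,60],[-0.43,0.72,61.4]],[60,[-166,323,60],[-0.43,0.72,61.4]]]'; python3 - <<'E'
from h import *
s=camera("side");t=camera("top");c=[cv2.resize(s["img"][150:384,130:400],(400,347),interpolation=cv2.INTER_CUBIC),cv2.resize(t["img"][120:276,170:350],(400,347),interpolation=cv2.INTER_CUBIC)]
cv2.imwrite("pics/strip1.png",np.hstack(c)[...,::-1])
for p in(s,t):
    for n in ("lamp_center","relay_center","strip_center"): print(n,[(np.round(d["position"],4),round(d["confidence"],2)) for d in pinpoint(p,n)])
E
```

```text
time: 15.8
ee_pos: [0.492, 0.3156, 0.081]
tcp_rot: [-180.0, -0.1, -118.7]
wrist_force: [0.0, -1.5, 0.6]
opening: 0.0512
lamp_center []
relay_center []
strip_center [(array([0.4956, 0.3167, 0.0132]), 0.79)]
lamp_center [(array([ 0.6561, -0.0052,  0.0311]), 0.62)]
relay_center [(array([ 0.6595, -0.1742,  0.0261]), 0.52)]
strip_center [(array([0.4962, 0.3161, 0.0153]), 0.94)]
```

View pics/strip1.png

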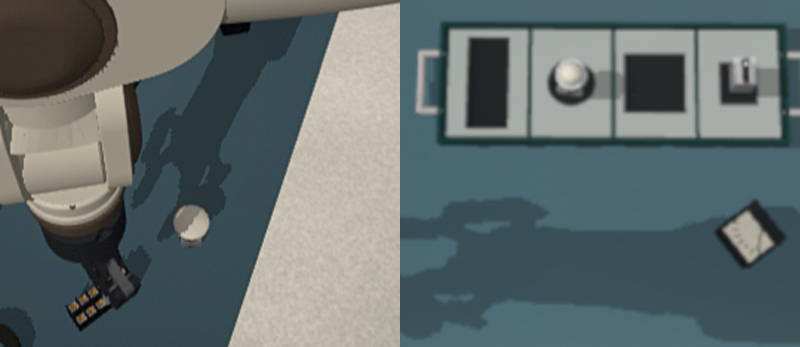

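The lamp (crop (570,75)) and relay (740,78) stand upright in their pockets. The gripper straddles the strip with the jaws across it, so I pick it up.

```bash
python3 -m pendant '[[60,[1.5,1,-35],[0,0,0]],[60,[1.5,1,-60],[0,0,0]],[60,[1.5,1,-71],[0,0,0]],[60,[1.5,1,-72],[0,0,0]],[60,[1.5,1,-72],[0,0,0]],[0,[1.5,1,-72],[0,0,0]],[0,[1.5,1,-72],[0,0,0]],[0,[1.5,1,-72],[0,0,0]],[0,[1.5,1,-72],[0,0,0]],[0,[1.5,1,-72],[0,0,0]]]' 60
```

```text
time: 17.45
ee_pos: [0.4945, 0.3182, 0.0119]
tcp_rot: [-179.9, 0.1, -118.6]
wrist_force: [-0.5, 0.6, 6.5]
opening: 0.0244
```

```bash
python3 -m pendant '[[0,[0,0,10],[0,0,0]],[0,[0,0,40],[0,0,0]],[0,[0,0,75],[0,0,0]],[0,[30,-42,80],[0,0,-10.4]],[0,[60,-86,80],[0,0,-20.7]],[0,[90,-130,80],[0,0,-31]],[0,[120,-174,80],[0,0,-41.4]],[0,[145,-212,80],[0,0,-51]],[0,[163,-237,78],[0,0,-61.4]],[0,[163,-237,60],[0,0,-61.4]],[0,[163,-237,40],[0,0,-61.4]],[0,[163,-237,30],[0,0,-61.4]],[0,[163,-237,30],[0,0,-61.4]]]'; python3 - <<'E'
from h import *
s=camera("side");t=camera("top");c=[cv2.resize(s["img"][140:260,140:300],(640,480),interpolation=cv2.INTER_CUBIC)]
cv2.imwrite("pics/strip2.png",np.hstack(c)[...,::-1])
for n in ("pocket_strip","strip_center"): print(n,[(np.round(d["position"],4),round(d["confidence"],2)) for d in pinpoint(s,n)])
E
```

```text
time: 19.08
ee_pos: [0.6564, 0.0819, 0.0408]
tcp_rot: [-179.9, 0.0, -179.9]
wrist_force: [-1.3, -0.3, -0.6]
opening: 0.0246
pocket_strip [(array([0.6578, 0.0814, 0.0026]), 0.95)]
strip_center [(array([0.6508, 0.081 , 0.0433]), 0.91)]
```

View pics/strip2.png

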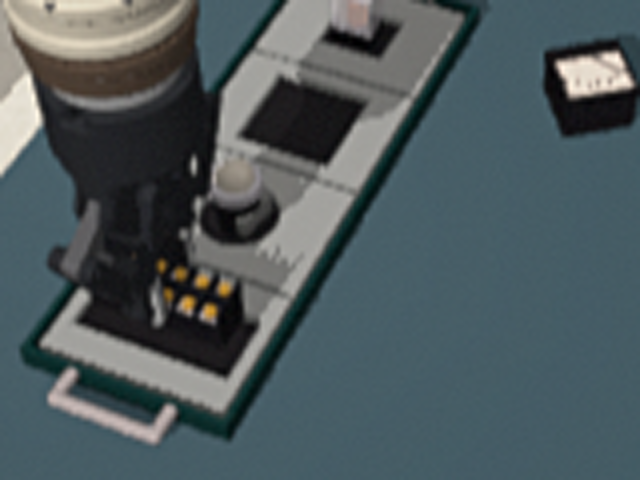

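```bash
python3 - <<'E'
from h import *
s=camera("side")
r=max(regions_of(s,"strip_center"),key=lambda d:d["confidence"])["region"]
v,u=np.nonzero(r);print("region u,v",u.min(),u.max(),v.min(),v.max())
for x0 in(.648,.652,.656,.660):
    P=np.array([proj(s,(x0-.04,.081+j*.013,z)) for j in(-1,1) for z in(.029,.059)])
    print(x0,P.round(1).tolist())
k=6;im=cv2.resize(s["img"][190:240,170:220],(600,600),interpolation=cv2.INTER_CUBIC)
cv2.imwrite("pics/strip3.png",im[...,::-1])
E
```

```text
region u,v 163 199 205 225
0.648 [[202.9, 217.9], [201.9, 209.3], [197.4, 226.9], [196.1, 218.4]]
0.652 [[201.3, 217.3], [200.2, 208.7], [195.7, 226.3], [194.4, 217.8]]
0.656 [[199.6, 216.7], [198.5, 208.1], [194.0, 225.7], [192.7, 217.2]]
0.66 [[198.0, 216.1], [196.8, 207.5], [192.4, 225.1], [190.9, 216.6]]
```

View pics/strip3.png

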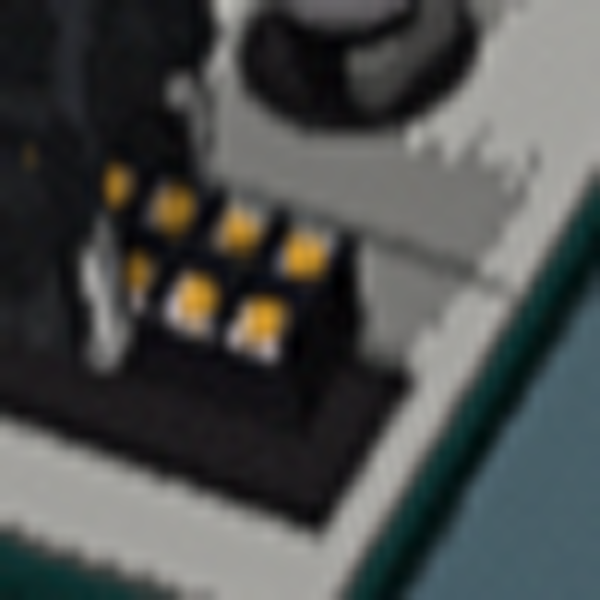

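The strip's near end is at crop (357,235), i.e. pixel (199.8,209.6), so its centre is at x≈0.653, about 4 mm short of the pocket centre. I shift it 4 mm and lower.

```bash
python3 -m pendant '[[0,[2,-1,-6],[0,0,0]],[0,[4,-1,-11],[0,0,0]],[0,[4,-1,-16],[0,0,0]],[0,[4,-1,-19],[0,0,0]],[0,[4,-1,-21],[0,0,0]],[0,[4,-1,-22.5],[0,0,0]],[0,[4,-1,-23],[0,0,0]],[0,[4,-1,-23],[0,0,0]],[0,[4,-1,-23],[0,0,0]]]'
```

```text
time: 20.5
ee_pos: [0.6619, 0.0804, 0.0199]
tcp_rot: [-179.9, 0.2, -180.0]
wrist_force: [1.2, -0.7, -0.5]
opening: 0.0243
```

```bash
python3 -m pendant '[[0,[0,0,-1],[0,0,0]],[0,[0,0,-2],[0,0,0]],[0,[0,0,-2.5],[0,0,0]],[0,[0,0,-2.5],[0,0,0]]]'
```

```text
time: 21.0
ee_pos: [0.662, 0.0804, 0.0189]
tcp_rot: [-179.9, 0.3, -180.0]
wrist_force: [-4.0, 0.2, 9.9]
opening: 0.0244
```

```bash
python3 -m pendant '[[60,[0,0,0],[0,0,0]],[60,[0,0,0],[0,0,0]],[60,[0,0,0],[0,0,0]],[60,[0,0,20],[0,0,0]],[60,[0,0,60],[0,0,0]],[60,[0,0,90],[0,0,0]],[70,[-20,-35,95],[0,0,9]],[80,[-45,-75,95],[0,0,19]],[95,[-70,-115,95],[0,0,28]],[95,[-100,-160,95],[0,0,37.2]],[95,[-130,-210,95],[0,0,37.2]],[95,[-159,-260,90],[0,0,37.2]],[95,[-159,-260,75],[0,0,37.2]],[95,[-159,-260,75],[0,0,37.2]],[95,[-159,-260,75],[0,0,37.2]]]'; python3 - <<'E'
from h import *
s=camera("side");t=camera("top");c=[cv2.resize(s["img"][90:260,140:367],(400,300),interpolation=cv2.INTER_CUBIC),cv2.resize(t["img"][120:270,170:370],(400,300),interpolation=cv2.INTER_CUBIC)]
cv2.imwrite("pics/met1.png",np.hstack(c)[...,::-1])
for p in(s,t):
    for n in ("strip_center","meter_center"): print(n,[(np.round(d["position"],4),round(d["confidence"],2)) for d in pinpoint(p,n)])
E
```

```text
time: 22.88
ee_pos: [0.5037, -0.1787, 0.0946]
tcp_rot: [-179.9, 0.3, -142.7]
wrist_force: [0.5, 0.2, -0.8]
opening: 0.0811
strip_center [(array([0.6591, 0.0779, 0.0218]), 0.79)]
meter_center [(array([ 0.5016, -0.1813,  0.0175]), 0.87)]
strip_center [(array([0.6585, 0.0769, 0.0198]), 0.61)]
meter_center [(array([0.6585, 0.0782, 0.0216]), 0.63), (array([ 0.5013, -0.1832,  0.0159]), 0.54)]
```

View pics/met1.png

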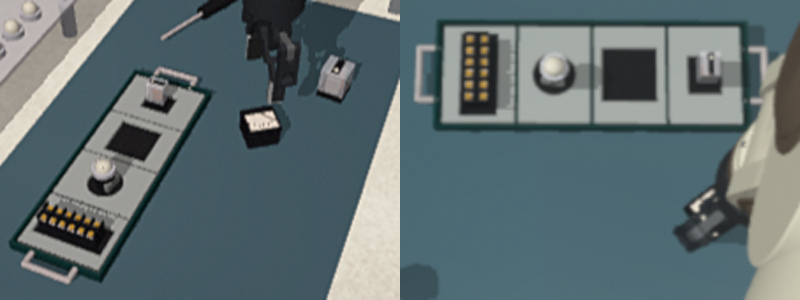

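The strip lies in its pocket (crop (478,73)). The open gripper hangs over the meter, and I pick it up now.

```bash
python3 -m pendant '[[95,[-1,-1.5,-40],[0,0,0]],[95,[-1,-1.5,-70],[0,0,0]],[95,[-1,-1.5,-86],[0,0,0]],[95,[-1,-1.5,-87],[0,0,0]],[95,[-1,-1.5,-87],[0,0,0]],[0,[-1,-1.5,-87],[0,0,0]],[0,[-1,-1.5,-87],[0,0,0]],[0,[-1,-1.5,-87],[0,0,0]],[0,[-1,-1.5,-87],[0,0,0]],[0,[-1,-1.5,-87],[0,0,0]],[0,[-1,-1.5,-87],[0,0,0]]]' 60
```

```text
time: 24.55
ee_pos: [0.503, -0.1808, 0.0082]
tcp_rot: [-179.8, 0.3, -142.7]
wrist_force: [0.1, 0.2, 6.3]
opening: 0.0469
```

```bash
python3 -m pendant '[[0,[0,0,10],[0,0,0]],[0,[0,0,40],[0,0,0]],[0,[0,0,80],[0,0,0]],[0,[38,24,85],[0,0,-10]],[0,[76,50,85],[0,0,-20]],[0,[116,70,85],[0,0,-30]],[0,[154,90,80],[0,0,-37.2]],[0,[154,90,60],[0,0,-37.2]],[0,[154,90,40],[0,0,-37.2]],[0,[154,90,28],[0,0,-37.2]],[0,[154,90,28],[0,0,-37.2]],[0,[154,90,28],[0,0,-37.2]]]'; python3 - <<'E'
from h import *
s=camera("side");t=camera("top");c=[cv2.resize(s["img"][110:230,160:320],(640,480),interpolation=cv2.INTER_CUBIC)]
cv2.imwrite("pics/met2.png",np.hstack(c)[...,::-1])
for n in ("meter_center","pocket_meter"): print(n,[(np.round(d["position"],4),round(d["confidence"],2)) for d in pinpoint(s,n)])
E
```

```text
time: 26.05
ee_pos: [0.6571, -0.0912, 0.0372]
tcp_rot: [-179.8, 0.4, -180.0]
wrist_force: [0.2, 0.2, -0.3]
opening: 0.0467
meter_center [(array([ 0.658 , -0.0914,  0.048 ]), 0.49)]
pocket_meter [(array([ 0.656 , -0.0905,  0.0042]), 0.8)]
```

View pics/met2.png

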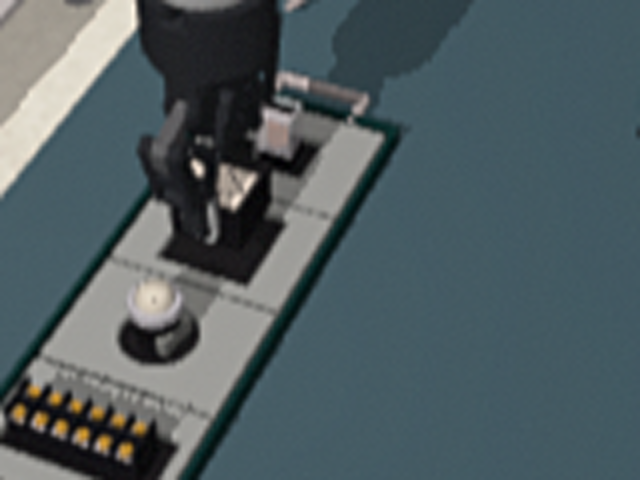

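The meter hangs level over its square pocket (crop (225,220)). I lower it the last ~22 mm to TCP z ≈ 0.015.

```bash
python3 -m pendant '[[0,[0.5,0.5,-6],[0,0,0]],[0,[0.5,0.5,-11],[0,0,0]],[0,[0.5,0.5,-16],[0,0,0]],[0,[0.5,0.5,-19],[0,0,0]],[0,[0.5,0.5,-21],[0,0,0]],[0,[0.5,0.5,-22.5],[0,0,0]],[0,[0.5,0.5,-23.5],[0,0,0]],[0,[0.5,0.5,-23.5],[0,0,0]],[0,[0.5,0.5,-23.5],[0,0,0]]]'
```

```text
time: 27.38
ee_pos: [0.658, -0.0905, 0.0153]
tcp_rot: [-179.8, 0.5, -179.9]
wrist_force: [-4.7, 0.3, 8.8]
opening: 0.0469
```

```bash
python3 -m pendant '[[80,[0,0,0],[0,0,0]],[80,[0,0,0],[0,0,0]],[80,[0,0,0],[0,0,0]],[80,[0,0,15],[0,0,0]],[80,[0,0,60],[0,0,0]],[80,[0,0,110],[0,0,0]],[80,[0,0,150],[0,0,0]],[80,[-40,45,190],[0,0,0]],[80,[-80,90,210],[0,0,0]],[80,[-500,590,210],[0,0,0]],[80,[-500,590,210],[0,0,0]],[80,[-500,590,210],[0,0,0]],[80,[-500,590,210],[0,0,0]],[80,[-500,590,210],[0,0,0]],[80,[-500,590,210],[0,0,0]],[80,[-500,590,210],[0,0,0]],[80,[-500,590,210],[0,0,0]],[80,[-500,590,210],[0,0,0]],[80,[-500,590,210],[0,0,0]],[80,[-500,590,210],[0,0,0]]]'; python3 - <<'E'
from h import *
s=camera("side");t=camera("top");c=[cv2.resize(s["img"][60:384,130:450],(400,405),interpolation=cv2.INTER_CUBIC),cv2.resize(t["img"][120:282,170:330],(400,405),interpolation=cv2.INTER_CUBIC)]
cv2.imwrite("pics/fin.png",np.hstack(c)[...,::-1])
for p in(s,t):
    for n in "relay lamp strip meter big_relay mushroom".split(): print(n,[(np.round(d["position"],4),round(d["confidence"],2)) for d in pinpoint(p,n+"_center")[:2]])
E
```

```text
time: 29.88
ee_pos: [0.1558, 0.5012, 0.2263]
tcp_rot: [-179.8, 0.5, -179.8]
wrist_force: [1.1, -0.1, 0.5]
opening: 0.0684
relay [(array([ 0.6602, -0.1765,  0.0259]), 0.56), (array([ 0.6606, -0.0913,  0.0037]), 0.35)]
lamp [(array([ 0.6573, -0.0095,  0.0288]), 0.5)]
strip [(array([0.6596, 0.0798, 0.0211]), 0.74)]
meter [(array([ 0.6596, -0.0886,  0.0248]), 0.69)]
big_relay [(array([ 0.4308, -0.313 ,  0.023 ]), 0.65)]
mushroom []
relay [(array([ 0.6597, -0.1731,  0.0252]), 0.47)]
lamp [(array([ 0.6592, -0.0026,  0.0303]), 0.73)]
strip [(array([0.66  , 0.0791, 0.0204]), 0.75)]
meter [(array([ 0.6573, -0.0934,  0.0277]), 0.85), (array([ 0.6589, -0.0069,  0.0041]), 0.62)]
big_relay [(array([ 0.4256, -0.3144,  0.0196]), 0.64)]
mushroom [(array([0.4282, 0.1987, 0.0229]), 0.82)]
```

View pics/fin.png

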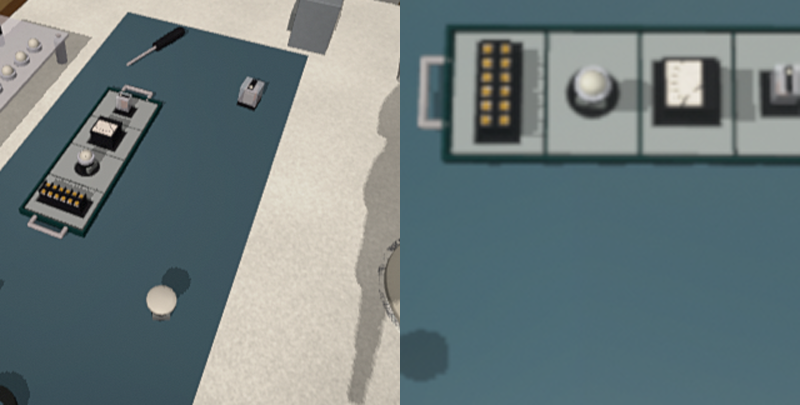

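All four parts stand in their pockets, at centre heights that match pocket-floor seating. The look-alikes have not moved, so I hand in.

```bash
python3 -c "
from workcell import *
print(job_done())"
```

```text
the job is handed in; nothing more can be done
None
```

The small relay, pilot lamp, terminal strip and panel meter are in their tray pockets, placed in that order, and the job is handed in at about 30 s on the robot's clock. I lowered each part until the wrist felt light floor contact, about 7–10 N. I then released it, lifted straight up and parked the arm clear of everything.

- **Parts:** The last pictures show all four upright in their own pockets. From the two cameras, the estimated centres are within about 5 mm of the pocket centres. Estimated heights are within 4 mm of what parts resting on the pocket floors should read (strip about 21 mm, meter 25–28 mm).
- **Look-alikes:** I never touched the large relay or the mushroom-head button, and they measure where they started, within camera accuracy.
- **Disagreements:** The side view missed the mushroom button in the network check, though it is plainly visible in the picture and the top view located it. A few spurious second detections on other pockets were ignored. The lamp's grip opening read 30 mm, less than its 32 mm ring, but it still landed upright.

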